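Pump up the bakery's tin-oil unit

TASK

Two tin-oil pump units stand on the bakery counter: one with an oblong box-shaped tank, one with a round drum tank that is already pumped up. Push the plunger of the box-shaped one down with your fingertips in full strokes, letting it spring all the way up in between, again and again until its indicator pin has come fully out, then let the plunger rise and take the hand away. Do not touch the pin, leave the drum unit's pump alone, and do not pick up, shift or knock over anything else on the counter.

Things in the scene. Friction and masses are not known exactly. Their poses are not given: they have to be found in the camera images.
- boxtank: oblong stainless box tank of the unit to pump, screwed down: 170 (x) x 120 (y) x 120 mm high on a dark foot plate 190 x 140 mm, a brass outlet stub low on its -y side. Origin: centre of the underside, z up. On its top, on the long centre line: the pump neck at x = -45 mm (20 mm radius, 20 mm high) and the indicator pin at x = +48 mm
- boxtank_cap (a point): centre of the upper face of the box unit's plunger cap: a black disc of 54 mm diameter, 14 mm thick, on a 16 mm rod above the neck. It stands 182 mm above the counter when up and goes straight down 25 mm; this point moves with it
- boxtank_plunger (a joint): travel of the box unit's plunger in m: 0 up, 0.025 fully down. A spring brings it up again: about 3 N to start, 9 N near the bottom, plus about 2 N while the pin is being driven. A ratchet inside lifts the pin as the plunger goes down and leaves it where it is as the plunger comes up; only full strokes count (down by at least 21 mm, then back up to within 3 mm of the top); shorter ones do not get on. A full stroke lifts the pin by 7.2 mm (the first by 3 to 11 mm)
- pin (a joint): how far the box unit's indicator pin has come out, in m. It starts anywhere from 0 to 0.016 and is fully out at 0.036, after three to five full strokes (more if they are not full); further strokes then do no harm and do not move it. It stays where it is unless pushed
- pin_top (a point): centre of the top of the box unit's indicator pin, an upright steel pin 10 mm thick with a head 15 mm wide; 133 mm above the counter when in, 169 mm when fully out; a thin dark ring round the pin then shows just above its collar. It is 93 mm from the plunger's axis
- drumtank: round stainless drum tank of the other unit, screwed down, already pumped up: 140 mm diameter, 120 mm high, on a 164 mm round foot plate. Origin: centre of the underside. The same pump at x = -28 mm, its pin (fully out, top 169 mm above the counter) at x = +45 mm. Leave it alone
- drumtank_plunger (a joint): travel of the drum unit's plunger in m: 0 up (cap 182 mm above the counter), 0.025 fully down; to be left alone
- seedjar: bystander: amber glass seed jar, 56 mm diameter, 95 mm high, loose; stands between the units. Origin: centre of the underside
- roll: bystander: small bread roll, 76 mm diameter, 45 mm high, loose. Origin: centre of the underside
- cutter: bystander: open steel ring cutter, 60 mm diameter, 45 mm high, loose. Origin: centre of the underside
- brush: bystander: pastry brush 200 mm long, lying loose. Origin: on its underside, x along it
- loaf: bystander: round crusty loaf, 170 mm diameter, 90 mm high, loose. Origin: centre of the underside
- scraper: bystander: dough scraper, steel blade 110 x 140 mm with a wooden grip 22 mm high, lying loose. Origin: centre of the underside
- bowl: bystander: aluminium mixing bowl, 170 mm diameter, 70 mm high, loose. Origin: centre of the underside

How it is judged (in metres and radians):
On the way, in this order (a step that is already met when the one before it is completed fails the run):
1. the box unit's plunger is pushed down (value of joint boxtank_plunger above 0.018 m).
2. it is let up again (value of joint boxtank_plunger below 0.005 m).
3. after more strokes the pin is fully out (value of joint pin above 0.033 m), for 0.1 s.
At the end, for the whole second after the job is handed in: The box unit's pin is out by more than 33 of its 36 mm, both plungers are up to within 3 mm, and every loose thing is within 20 mm of where it stood (value of joint pin above 0.033 m and value of joint each of boxtank_plunger, drumtank_plunger below 0.003 m and distance of each of seedjar, roll, cutter, brush, loaf, scraper, bowl from where it was at the start of the episode below 0.02 m); the robot touches nothing.
It fails at once if the indicator pin is touched (more than 0.5 N) (contact force between any of the arm, the fingers and pin above 0.5 N).
It fails at once if the drum unit's plunger is pressed (value of joint drumtank_plunger above 0.004 m).
It fails at once if a loose thing on the counter is picked up or pushed away (more than 30 mm) (distance of any of seedjar, roll, cutter, brush, loaf, scraper, bowl from where it was at the start of the episode above 0.03 m).
It also fails if it takes over 48 s, if anything falls off the work surface, if the arm or the gripper's body presses on something with over 40 N, if the wrist force passes 120 N, or if a joint passes its speed limit or range.

ROBOT

A 6-joint arm with a two-finger parallel gripper is mounted at the origin on the work surface. World frame = base frame: x ahead of the robot, y to its left, z up, the work surface at z = 0. Lengths are in mm, angles in rad, forces in N, time in s.
With the tool pointing down it reaches from about 150 to 775 mm from the base axis. Payload 6.1 kg.
Tool frame: the origin (TCP) lies on the centre line of the jaws, within the pads' length; the fingertips stand 8 mm ahead of it and the grasp point (between the pads) lies 11 mm behind it; z points along the fingers, y is the line along which they close (so a half turn about z gives the same grasp; the last joint's range is limited). The gripper opens to 85 mm and grips with 20 to 120 N. Pads are 22 mm wide; open, the fingers measure 114 mm over their backs; the gripper's body (76 mm by 85 mm) begins 54 mm behind the grasp point. The pads swing forward as they close: fully open they stand 13 mm farther back than shut.
Start: joints at [-1.28, 0.126, -0.04, 1.405, 0, 1.571], TCP at [150.521, -502.943, 239.295] pointing down, gripper open.
Joint ranges: [-2.72, 2.72], [-0.95, 1.95], [-1.27, 1.35], [-1.78, 2.02], [-1.46, 1.47], [-3.14, 3.14]. Speed limits (rad/s): [2.39, 2.39, 3.01, 3.14, 3.14, 3.14].

INTERFACE

Orientations are given as a unit quaternion [w, x, y, z].
In Python, from bench import sensors, vision, finish_job, find_in, masks_of, spot_point gives the robot as it stands. The module is installed in compiled form; this text tells all that it offers.
- The arm moves only by the tool jog_arm, never from a script. Its arguments are lists of equal length, an entry for each row: "grip": the opening, from 0 (shut) to 1 (fully open); "xyz": the shift along the tool's x, y, z in cm, a list of three; "roll": the turn about the tool's z in degrees. In form: {"grip": [grip, ...], "xyz": [[x, y, z], ...], "roll": [roll, ...]}. A call has 1 to 20 rows; each row is the pose to reach, as a shift and turn from the pose commanded when the call began, along the tool's axes at that moment; what a row does not reach only later rows make up. A row lasts 1/10 s, in which the tool goes at most 50 mm and 8.59 degrees, less where a joint would pass 70% of its speed; a pose out of reach is approached as far as the arm can. A call with a gripper value outside its range is refused whole. The fingers move at their own pace and stop on an object; "grip_force" is the grip in N (left out, the last holds). Time passes only in rows, so rows that repeat a pose let the fingers close. It gives the time, the measured TCP pose, the force, the opening and the grip force at its end, in the units of the state.
- sensors.get_state(): the state, without advancing time (a new reading comes with each control period).
- vision.read_camera(name): name is "scene" or "side" or "wrist"; returns the picture (420x560x3 uint8, blue, green, red); there is no depth.
- vision.camera_info(name): a dict with "K" (3x3 intrinsics, pixels), "distortion" ([k1, k2, p1, p2, k3] as OpenCV has them; the pictures are not rectified), "extrinsics" (4x4, takes a point from world to camera coordinates); the wrist camera has in their place "mount" (4x4, takes a point from camera to tool coordinates, whose origin is the TCP and whose axes are the flange's). Camera axes: x right, y up, looking along -z (the intrinsics and any distortion apply to the point x, -y, -z); pixel columns grow to the right and rows downward; lengths in mm; the calibration is good to about 2 mm. A picture is of the moment at which its call begins: read the wrist's pose just before it. camera_info takes no time and is no camera call.
- finish_job(): hands the job in; it is judged then, once.
Trained networks look in the newest picture that a camera, given by its name, has taken for a name from the list of things; names that differ only in an ending like _2 or _b are one class to them, and where a whole thing is asked for, a point or a joint stands for the part that bears it (a point fixed in the world has none). Each returns a list of dicts, best first, with "confidence" (0 to 1); they miss things now and then, are a little off and sometimes report something else, mostly with a low value. They report only what shows in the picture. A call takes as long as a camera call.
- find_in(name, camera): "centre" ([row, column] in pixels, amid what is visible of it).
- masks_of(name, camera): "mask" (420x560 bool, what is visible of it) and "centre" ([row, column] in pixels, amid what is visible of it).
- spot_point(name, camera): "centre" ([row, column] in pixels: a listed point, or the origin of a listed thing).
The state is a dict: "time": time; "joint_pos": joint angles; "qd": joint speeds; "joint_torque": joint torques, N m; "eef_pos": TCP position; "orientation": TCP orientation; "ft_force": force on the tool from outside, world axes, zero at the start; "ft_torque": the same for the moment, N m; "opening": finger opening in mm; "gripper_force": force on a finger pad.
Only numpy, scipy, OpenCV 4.12 (cv2) and the standard library are available. Lean on these libraries where they do the work, as an engineer would, in place of code of your own. Each camera call takes 0.05 s, during which the arm holds its last target. There are 200 camera calls.

## Working session

There is one attempt and no reset: what is moved stays moved. The work goes in short steps, Python scripts to look and compute and a tool call to move; the robot and the scene stay as the last step left them, time stands still between calls to the robot, and variables do not carry over. Pictures are saved under pics/ and viewed, at most 10 in all, crops included, and the job is handed in when it is done.

Besides the shell and the picture viewer there is one more tool, called after "Call:" as name(argument=value, ...), one argument or row to a line, values as JSON. jog_arm: Moves the arm, as the interface text tells. Its arguments: {"type":"object","properties":{"grip":{"type":"array","items":{"type":"number"}},"xyz":{"type":"array","items":{"type":"array","items":{"type":"number"}}},"roll":{"type":"array","items":{"type":"number"}},"grip_force":{"type":"number"}},"required":["grip","xyz","roll"]}

```bash
mkdir -p pics; cat > h.py <<'E'
import numpy as np, cv2
from bench import sensors, vision, find_in, masks_of, spot_point
def ray(cam,rc):
    i=vision.camera_info(cam);K=np.array(i['K'],float);D=np.array(i['distortion'],float);E=np.array(i['extrinsics'],float)
    u=cv2.undistortPoints(np.array([[[rc[1],rc[0]]]],float),K,D)[0,0]
    d=E[:3,:3].T@np.array([u[0],-u[1],-1]);o=-E[:3,:3].T@E[:3,3];return o,d/np.linalg.norm(d)
def at_z(cam,rc,z):
    o,d=ray(cam,rc);return o+d*(z-o[2])/d[2]
E
python3 - <<'E'
from h import *
ims=[]
for c in ['scene','side']:
    ims.append(vision.read_camera(c)); cv2.imwrite(f'pics/{c}0.png',ims[-1])
    for n,z in [('boxtank_cap',182),('pin_top',150),('boxtank',0),('drumtank',0),('seedjar',0),('roll',0),('cutter',0),('brush',0),('loaf',0),('scraper',0),('bowl',0)]:
        for r in spot_point(n,c)[:2]: print(c,n,round(r['confidence'],2),np.round(r['centre']),np.round(at_z(c,r['centre'],z)))
s=sensors.get_state();print(s['time'],s['eef_pos'],s['orientation'],s['opening'])
E
```

```text
scene boxtank_cap 0.57 [171. 194.] [ 530. -190.  182.]
scene pin_top 0.53 [192. 170.] [ 631. -203.  150.]
scene pin_top 0.28 [215. 265.] [572. 105. 150.]
scene boxtank 0.66 [225. 188.] [ 580. -192.    0.]
scene drumtank 0.88 [264. 281.] [578. 171.   0.]
scene seedjar 0.73 [223. 186.] [ 577. -203.    0.]
scene seedjar 0.68 [237. 242.] [531.  -4.   0.]
scene roll 0.85 [217. 260.] [407. -19.   0.]
scene cutter 0.81 [254. 221.] [638.  -7.   0.]
scene brush 0.61 [230. 340.] [320. 242.   0.]
scene loaf 0.82 [255. 142.] [ 778. -201.    0.]
scene scraper 0.84 [303. 250.] [762. 186.   0.]
scene bowl 0.93 [288. 386.] [500. 471.   0.]
scene bowl 0.17 [251. 147.] [ 758. -201.    0.]
side boxtank_cap 0.68 [147. 293.] [ 541. -178.  182.]
side pin_top 0.59 [152. 265.] [ 624. -211.  150.]
side boxtank 0.55 [202. 279.] [ 581. -189.    0.]
side boxtank 0.31 [154. 261.] [ 671. -557.   -0.]
side drumtank 0.56 [276. 260.] [601. 191.   0.]
side drumtank 0.41 [270. 195.] [757. 179.   0.]
side seedjar 0.92 [234. 291.] [535.  -7.   0.]
side roll 0.84 [233. 346.] [386. -21.   0.]
side roll 0.4 [272. 262.] [598. 172.   0.]
side brush 0.68 [293. 385.] [313. 231.   0.]
side loaf 0.79 [197. 223.] [ 753. -203.    0.]
side scraper 0.66 [273. 194.] [757. 190.   0.]
side bowl 0.63 [367. 306.] [488. 461.   0.]
1.2 [ 150.50126993 -502.94953311  239.27828376] [-1.71037694e-05  9.89451086e-01  1.44867348e-01 -3.92859619e-06] 85.31261860786843
```

View pics/scene0.png

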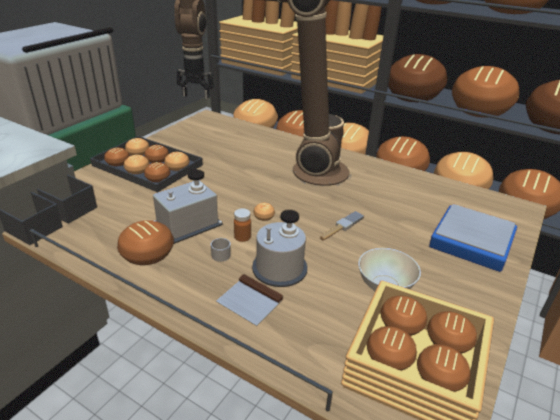

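View pics/side0.png

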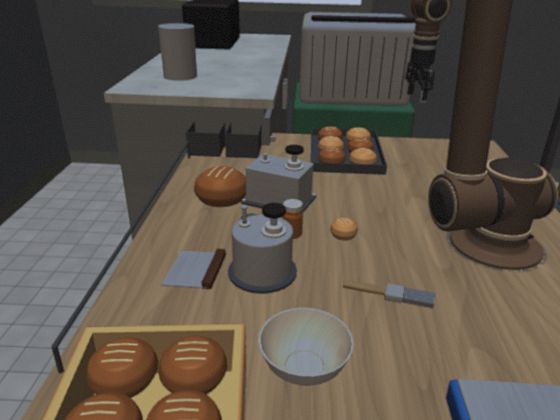

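Scene: the box unit's black cap shows near (176,197) and its pin near (193,170); the drum's cap is at (216,290). Side: box cap near (149,294), pin near (158,265). Next I refine the cap position from its mask in both views.

```bash
python3 - <<'E'
from h import *
R={}
for c,b in [('scene',(165,188,180,215)),('side',(138,160,278,312))]:
    im=cv2.imread(f'pics/{c}0.png');p=im[b[0]:b[1],b[2]:b[3]];m=(p.max(2)<60).astype(np.uint8)
    n,l,st,ce=cv2.connectedComponentsWithStats(m)
    for k in range(1,n):
        if st[k,4]>25: print(c,st[k],ce[k]+[b[2],b[0]]); 
    k=1+np.argmax(st[1:,4]); rc=(ce[k]+[b[2],b[0]])[::-1]
    print(c,at_z(c,rc,176)); R[c]=ray(c,rc)
    cv2.imwrite(f'pics/crop_{c}.png',cv2.resize(im[b[0]-25:b[1]+45,b[2]-50:b[3]+40],None,fx=5,fy=5))
A=sum((np.eye(3)-np.outer(d,d)) for o,d in R.values());B=sum((np.eye(3)-np.outer(d,d))@o for o,d in R.values())
print('tri',np.linalg.solve(A,B))
E
python3 -c "
import cv2,numpy as np
a=cv2.imread('pics/crop_scene.png');b=cv2.imread('pics/crop_side.png')
h=max(a.shape[0],b.shape[0]);f=lambda i:cv2.copyMakeBorder(i,0,h-i.shape[0],0,0,0)
o=np.hstack([f(a),f(b)]);s=min(800/o.shape[1],600/o.shape[0]);cv2.imwrite('pics/crop0.png',cv2.resize(o,None,fx=s,fy=s))"
```

```text
scene [  0   0  24  15 235] [191.98723404 172.22978723]
scene [ 534.2188283  -196.93240615  176.        ]
side [  8   7  17  10 142] [294.0915493  149.34507042]
side [ 538.75918087 -177.27226242  176.        ]
tri [ 537.76991204 -193.41996047  173.91040415]
```

View pics/crop0.png

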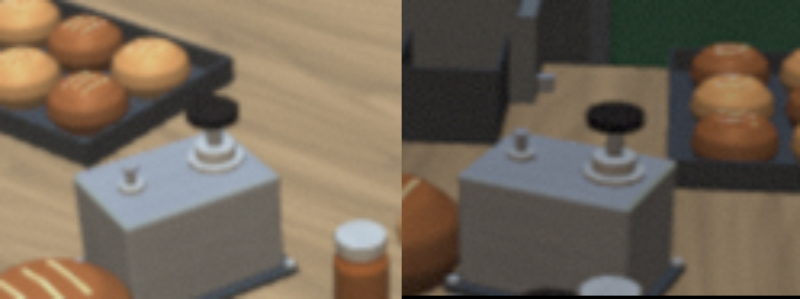

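The crop shows the box unit's cap unoccluded in both views: scene at (174.2,196.0), where the mask had merged with the dark tray, and side at (149.4,294.3). The pin is still short, at scene (195,170) and side (158,264).

```bash
python3 - <<'E'
from h import *
P=[('scene',(174.2,196.0)),('side',(149.4,294.3))]
R=[ray(*p) for p in P]
for p in P: print(at_z(*p,175))
A=sum((np.eye(3)-np.outer(d,d)) for o,d in R);B=sum((np.eye(3)-np.outer(d,d))@o for o,d in R)
t=np.linalg.solve(A,B);print('tri',t)
from scipy.spatial.transform import Rotation as Ro
s=sensors.get_state();q=s['orientation'];M=Ro.from_quat([q[1],q[2],q[3],q[0]]).as_matrix();print(M.round(3))
c=np.array([(at_z(*P[0],175)[0]+at_z(*P[1],175)[0])/2,(at_z(*P[0],175)[1]+at_z(*P[1],175)[1])/2,220])
print(c, M.T@(c-s['eef_pos'])/10)
for n in ('boxtank','pin_top'):
  for cam,rc in (('scene',(195,170)),('side',(158,264))): print(at_z(cam,rc,135))
  break
E
```

```text
[ 535.3766982  -179.47832625  175.        ]
[ 538.22021149 -179.43380455  175.        ]
tri [ 537.99137429 -177.07693288  176.42387494]
[[ 0.958  0.287 -0.   ]
 [ 0.287 -0.958  0.   ]
 [-0.    -0.    -1.   ]]
[ 536.79845485 -179.4560654   220.        ] [ 46.28217105 -19.91717466   1.92839472]
[ 629.07538732 -208.07964523  135.        ]
[ 627.10285871 -203.49333037  135.        ]
```

Call:
jog_arm(
  grip=[0,0,0,0,0,0,0,0,0,0,0,0,0,0,0,0],
  xyz=[
    [4.6,-2,0],
    [9.2,-4,0],
    [13.8,-6,0],
    [18.4,-8,0],
    [23,-10,0],
    [27.6,-12,0],
    [32.2,-14,0],
    [36.8,-16,0],
    [41.4,-18,0],
    [46.3,-19.9,0],
    [46.3,-19.9,0],
    [46.3,-19.9,0],
    [46.3,-19.9,0.5],
    [46.3,-19.9,1],
    [46.3,-19.9,1],
    [46.3,-19.9,1],
  ],
  roll=[0,0,0,0,0,0,0,0,0,0,0,0,0,0,0,0],
)

```text
time: 2.8
eef_pos: [536.2, -180.3, 229.3]
orientation: [-0.0, 0.99, 0.144, -0.0]
ft_force: [-1.2, 0.1, 0.2]
opening: -0.0
gripper_force: 0.0
```

```bash
python3 - <<'E'
from h import *
s=sensors.get_state();print(s['time'],s['eef_pos'],s['opening'],s['ft_force'])
ims=[vision.read_camera(c) for c in ('side','scene','wrist')]
a=cv2.resize(ims[0][90:240,200:400],(400,300),interpolation=2);b=cv2.resize(ims[1][110:260,100:300],(400,300),interpolation=2);w=cv2.resize(ims[2],(400,300))
cv2.imwrite('pics/near.png',np.vstack([np.hstack([a,b]),np.hstack([w,w*0])]))
E
```

```text
2.8 [ 536.20609126 -180.34812952  229.29667218] -0.004485863333972127 [-1.22827472  0.06755525  0.17296311]
```

View pics/near.png

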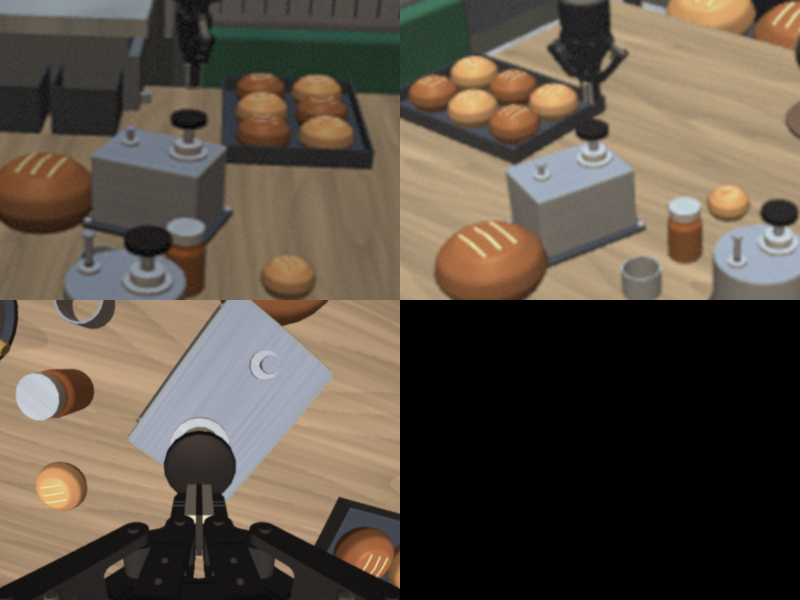

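Wrist view: the cap disc (centre near half-scale col 200, row 163) is laterally in line with the shut fingers; side and scene views also show the fingertips right above the cap. Now a check with the wrist calibration.

```bash
python3 - <<'E'
from h import *
from scipy.spatial.transform import Rotation as Ro
i=vision.camera_info('wrist');K=np.array(i['K'],float);T=np.array(i['mount'],float)
s=sensors.get_state()
for rc in [(230,280)]:
    u=cv2.undistortPoints(np.array([[[rc[1],rc[0]]]],float),K,np.array(i['distortion'],float))[0,0]
    d=T[:3,:3]@[u[0],-u[1],-1];o=T[:3,3]; print('tool',o+d*((229.3-182)-o[2])/d[2])
print(T.round(2))
E
```

```text
tool [ 7.28320115  1.18933914 47.3       ]
[[  -0.      0.96    0.29   73.71]
 [   1.      0.      0.      0.44]
 [   0.      0.29   -0.96 -135.08]
 [   0.      0.      0.      1.  ]]
```

Call:
jog_arm(
  grip=[0,0,0,0,0,0,0,0,0,0,0],
  xyz=[
    [0.5,0.1,0],
    [0.5,0.1,1.5],
    [0.5,0.1,3],
    [0.5,0.1,3.7],
    [0.5,0.1,4.3],
    [0.5,0.1,4.9],
    [0.5,0.1,5.5],
    [0.5,0.1,6],
    [0.5,0.1,6.3],
    [0.5,0.1,6.3],
    [0.5,0.1,6.3],
  ],
  roll=[0,0,0,0,0,0,0,0,0,0,0],
)

```text
time: 4.05
eef_pos: [542.1, -178.9, 167.8]
orientation: [0.0, 0.989, 0.145, 0.001]
ft_force: [-4.3, 1.6, 7.7]
opening: -0.2
gripper_force: 4.0
```

```bash
python3 - <<'E'
from h import *
print(sensors.get_state()['ft_force'])
ims=[vision.read_camera(c) for c in ('side','scene','wrist')]
a=cv2.resize(ims[0][90:240,200:400],(400,300),interpolation=2);b=cv2.resize(ims[1][110:260,100:300],(400,300),interpolation=2);w=cv2.resize(ims[2],(400,300))
cv2.imwrite('pics/down.png',np.vstack([np.hstack([a,b]),np.hstack([w,w*0])]))
E
```

```text
[-4.28284977  1.57031753  7.69652793]
```

View pics/down.png

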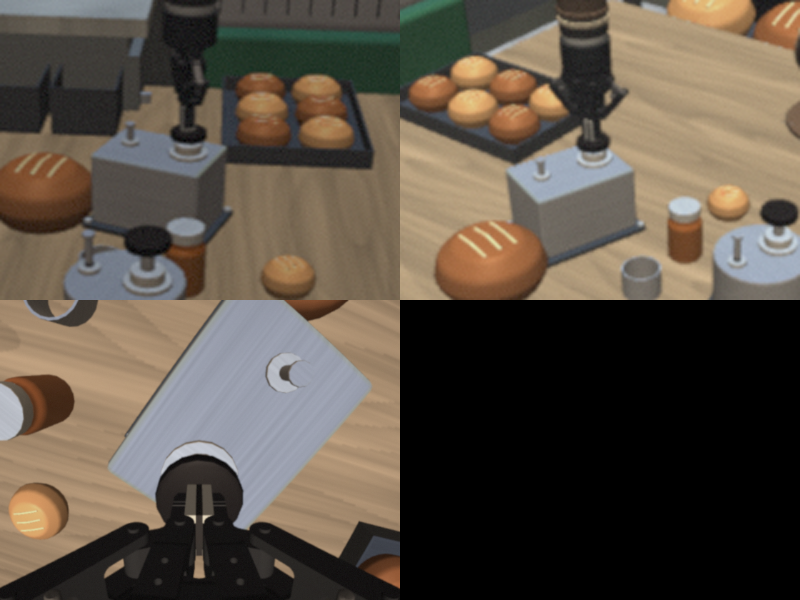

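The plunger is well down with the fingertips on the cap, and the pin has risen. I press to the bottom, let it up, then do another stroke.

Call:
jog_arm(
  grip=[0,0,0,0,0,0,0,0,0,0,0,0,0,0,0,0,0,0],
  xyz=[
    [0,0,0.3],
    [0,0,0.4],
    [0,0,0.4],
    [0,0,-0.6],
    [0,0,-1.6],
    [0,0,-2.6],
    [0,0,-3.2],
    [0,0,-3.2],
    [0,0,-3.2],
    [0,0,-2.6],
    [0,0,-2],
    [0,0,-1.4],
    [0,0,-0.8],
    [0,0,-0.2],
    [0,0,0.2],
    [0,0,0.4],
    [0,0,0.4],
    [0,0,0.4],
  ],
  roll=[0,0,0,0,0,0,0,0,0,0,0,0,0,0,0,0,0,0],
)

```text
time: 6.0
eef_pos: [542.3, -179.2, 164.9]
orientation: [0.001, 0.989, 0.145, 0.001]
ft_force: [-4.4, 1.8, 19.0]
opening: 0.1
gripper_force: 9.5
```

Call:
jog_arm(
  grip=[0,0,0,0,0,0,0,0,0,0,0,0,0,0,0],
  xyz=[
    [0,0,-1],
    [0,0,-2],
    [0,0,-3],
    [0,0,-3.6],
    [0,0,-3.6],
    [0,0,-3.6],
    [0,0,-3],
    [0,0,-2.4],
    [0,0,-1.8],
    [0,0,-1.2],
    [0,0,-0.6],
    [0,0,-0.2],
    [0,0,0],
    [0,0,0],
    [0,0,0],
  ],
  roll=[0,0,0,0,0,0,0,0,0,0,0,0,0,0,0],
)

```text
time: 7.5
eef_pos: [542.1, -179.1, 165.0]
orientation: [0.001, 0.989, 0.145, 0.001]
ft_force: [-5.3, 1.9, 19.0]
opening: 0.3
gripper_force: 9.6
```

Call:
jog_arm(
  grip=[0,0,0,0,0,0,0,0,0,0,0,0,0,0,0],
  xyz=[
    [0,0,-1],
    [0,0,-2],
    [0,0,-3],
    [0,0,-3.6],
    [0,0,-3.6],
    [0,0,-3.6],
    [0,0,-3],
    [0,0,-2.4],
    [0,0,-1.8],
    [0,0,-1.2],
    [0,0,-0.6],
    [0,0,-0.2],
    [0,0,0],
    [0,0,0],
    [0,0,0],
  ],
  roll=[0,0,0,0,0,0,0,0,0,0,0,0,0,0,0],
)

```text
time: 9.0
eef_pos: [542.2, -179.1, 164.9]
orientation: [0.001, 0.989, 0.145, 0.001]
ft_force: [-6.0, 1.8, 19.3]
opening: -0.3
gripper_force: 9.5
```

Call:
jog_arm(
  grip=[0,0,0,0,0,0,0,0,0,0,0,0,0,0,0],
  xyz=[
    [0,0,-1],
    [0,0,-2],
    [0,0,-3],
    [0,0,-3.6],
    [0,0,-3.6],
    [0,0,-3.6],
    [0,0,-3],
    [0,0,-2.4],
    [0,0,-1.8],
    [0,0,-1.2],
    [0,0,-0.6],
    [0,0,-0.2],
    [0,0,0],
    [0,0,0],
    [0,0,0],
  ],
  roll=[0,0,0,0,0,0,0,0,0,0,0,0,0,0,0],
)

```text
time: 10.5
eef_pos: [542.2, -179.1, 164.9]
orientation: [0.001, 0.989, 0.145, 0.001]
ft_force: [-5.6, 2.1, 19.8]
opening: -0.4
gripper_force: 9.5
```

Call:
jog_arm(
  grip=[0,0,0,0,0,0,0,0,0,0,0,0,0,0,0,0],
  xyz=[
    [0,0,-1],
    [0,0,-2],
    [0,0,-3],
    [0,0,-3.6],
    [0,0,-6],
    [0,0,-9],
    [-3,0,-10],
    [-7,0,-10],
    [-11,0,-10],
    [-15,0,-10],
    [-15,0,-10],
    [-15,0,-10],
    [-15,0,-10],
    [-15,0,-10],
    [-15,0,-10],
    [-15,0,-10],
  ],
  roll=[0,0,0,0,0,0,0,0,0,0,0,0,0,0,0,0],
)

```text
time: 12.1
eef_pos: [398.9, -221.9, 261.9]
orientation: [-0.0, 0.989, 0.145, -0.0]
ft_force: [-0.2, 0.2, -0.3]
opening: -0.1
gripper_force: 0.0
```

```bash
python3 - <<'E'
from h import *
ims=[vision.read_camera(c) for c in ('side','scene')]
a=cv2.resize(ims[0][125:215,235:325],(400,400),interpolation=2);b=cv2.resize(ims[1][150:240,140:230],(400,400),interpolation=2)
cv2.imwrite('pics/after.png',np.hstack([a,b]))
E
```

```text
(no output)
```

View pics/after.png

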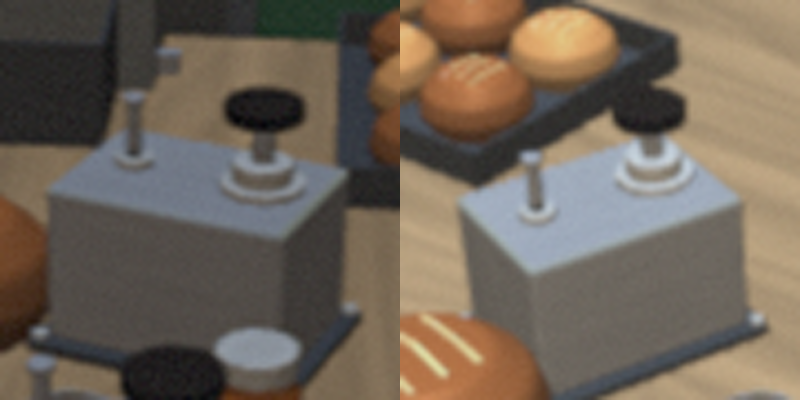

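The pin stands tall with a dark band at its base just above the collar (side (148,134), scene (205,536) in the crop), and the cap is up. I triangulate the pin's top as a check.

```bash
python3 - <<'E'
from h import *
P=[('scene',(185.1,169.5)),('side',(146.3,265.1))]
R=[ray(*p) for p in P]
A=sum((np.eye(3)-np.outer(d,d)) for o,d in R);B=sum((np.eye(3)-np.outer(d,d))@o for o,d in R)
print(np.linalg.solve(A,B))
for z in (155,162,169): print(z,[at_z(*p,z)[:2].round(1) for p in P])
E
```

```text
[ 624.62288013 -210.02771142  168.50149493]
155 [array([ 609.3, -225.9]), array([ 627.7, -246.1])]
162 [array([ 617.7, -217.2]), array([ 626.1, -228.2])]
169 [array([ 626.1, -208.5]), array([ 624.4, -210.3])]
```

The pin top triangulates to 168.5 mm, against 169 mm when fully out. The cap is up and the hand is clear, so I hand it in.

```bash
python3 -c "
from bench import finish_job
print(finish_job())"
```

```text
the job is handed in; nothing more can be done
None
```

I pumped the box unit with five full strokes and handed the job in at about 12 s. Its pin top measured 168.5 mm high against 169 mm fully out, the plunger is up, the hand is clear and nothing else was touched; `finish_job()` returned no verdict.

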